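Put the spectrophotometer's cell holders back in their docks

TASK

The spectrophotometer's four loose metal cell holders (a large square one, a small square one, a long bar and a round one) go back into their white storage docks: stand each one upright in the dock whose recess has its shape and size, flat on the recess floor, roughly centred, and turned so that its sides are in line with the recess (the round one any way round). Leave the little brown bottle standing among them where it is.

Things in the scene. Friction and masses are not known exactly. Their poses are not given: they have to be found in the camera images.
- square_holder: Large square cell holder: dark metal block 44 x 44 mm, 50 mm tall, with a 12.5 mm square well in the top. x and y axes along its sides. Origin: centre of its underside; z up along its height. Loose, standing upright on the bench at the start, at any place among the docks and with any heading; about 0.2 kg.
- small_holder: Small square cell holder: dark metal post 25 x 25 mm, 50 mm tall, with a 10 mm round well in the top. x and y axes along its sides. Origin: centre of its underside; z up along its height. Loose, standing upright on the bench at the start, at any place among the docks and with any heading; about 0.08 kg.
- bar_holder: Long three-cell holder: dark metal bar 90 mm (its x axis) x 28 mm (its y axis), 50 mm tall, with three 12.5 mm square wells in a row in the top. Origin: centre of its underside; z up along its height. Loose, standing upright on the bench at the start, at any place among the docks and with any heading; about 0.25 kg.
- round_holder: Round tube holder: dark metal cylinder 42 mm in diameter, 50 mm tall, with an 18 mm round well in the top. Origin: centre of its underside; z up along its height. Loose, standing upright on the bench at the start, at any place among the docks and with any heading; about 0.16 kg.
- square_dock: Dock of the large square holder: white square rim, grey floor, recess 60 x 60 mm, 72 x 72 mm outside. x and y axes along its sides. Fixed to the bench, wherever it stands in this start. The recess floor is 4 mm and the rim 10 mm above the bench; the rim is 6 mm wide, with 8 mm of play all round its holder. Origin: centre of its underside, directly under the recess centre; z up.
- small_dock: Dock of the small square holder: white square rim, grey floor, recess 41 x 41 mm, 53 x 53 mm outside. x and y axes along its sides. Fixed to the bench, wherever it stands in this start. The recess floor is 4 mm and the rim 10 mm above the bench; the rim is 6 mm wide, with 8 mm of play all round its holder. Origin: centre of its underside, directly under the recess centre; z up.
- bar_dock: Dock of the long bar holder: white oblong rim, grey floor, recess 106 mm (its x axis) x 44 mm (its y axis), 118 x 56 mm outside. The bar may lie either way round. Fixed to the bench, wherever it stands in this start. The recess floor is 4 mm and the rim 10 mm above the bench; the rim is 6 mm wide, with 8 mm of play all round its holder. Origin: centre of its underside, directly under the recess centre; z up.
- round_dock: Dock of the round holder: white round rim, grey floor, recess 58 mm in diameter, 70 mm outside. Fixed to the bench, wherever it stands in this start. The recess floor is 4 mm and the rim 10 mm above the bench; the rim is 6 mm wide, with 8 mm of play all round its holder. Origin: centre of its underside, directly under the recess centre; z up.
- amber_bottle: Bystander: small brown glass bottle with a white cap, 40 mm in diameter, 70 mm tall, loose, standing amid the holders and docks. Origin: centre of its underside. The other bystanders among them, not listed, are lower: a flat glass dish (52 mm across, 14 mm high) and a glass vial (24 mm across, 40 mm high).
Mind the look-alikes: they are no part of the job. What is shaped like the bar_holder but purple is not meant.

How it is judged:
At the end, for the whole second after the job is handed in: Each holder stands in its own dock: upright (0.1 rad), underside on the recess floor (1 to 7 mm above the dock's underside), centred within 13 mm and, but for the round one, in line with the recess within 0.3 rad (squares any quarter turn, bar either way round); all at rest (horizontal distance between square_holder and square_dock below 0.013 m and z of square_holder in the frame of square_dock between 0.001 and 0.007 m and angle between each of square_holder, small_holder, bar_holder, round_holder's own z axis and vertical below 0.1 rad and linear speed of each of square_holder, small_holder, bar_holder, round_holder below 0.02 m/s and angular speed of each of square_holder, small_holder, bar_holder, round_holder below 0.2 rad/s and (angle between the x axis of square_holder and the x axis of square_dock, either way round below 0.3 rad or angle between the x axis of square_holder and the y axis of square_dock, either way round below 0.3 rad) and horizontal distance between small_holder and small_dock below 0.013 m and z of small_holder in the frame of small_dock between 0.001 and 0.007 m and (angle between the x axis of small_holder and the x axis of small_dock, either way round below 0.3 rad or angle between the x axis of small_holder and the y axis of small_dock, either way round below 0.3 rad) and horizontal distance between bar_holder and bar_dock below 0.013 m and z of bar_holder in the frame of bar_dock between 0.001 and 0.007 m and angle between the x axis of bar_holder and the x axis of bar_dock, either way round below 0.3 rad and horizontal distance between round_holder and round_dock below 0.013 m and z of round_holder in the frame of round_dock between 0.001 and 0.007 m); the robot touches nothing.
It fails at once if the brown bottle is pushed more than 20 mm from its place or tipped by more than 0.4 rad (distance of amber_bottle from where it was at the start of the episode above 0.02 m or angle between amber_bottle's own z axis and vertical above 0.4 rad).
It also fails if it takes over 90 s, if anything falls off the work surface, if the arm or the gripper's body presses on something with over 40 N, if the wrist force passes 120 N, or if a joint passes its speed limit or range.

ROBOT

A 6-joint arm with a two-finger parallel gripper is mounted at the origin on the work surface. World frame = base frame: x ahead of the robot, y to its left, z up, the work surface at z = 0. Lengths are in m, angles in rad, forces in N, time in s.
With the tool pointing down it reaches from about 0.35 to 0.725 m from the base axis. Payload 6 kg.
Tool frame: the origin (TCP) lies at the centre of the arm's flange, where the gripper is bolted on; the fingertips stand 173 mm ahead of it and the grasp point (between the pads) lies tcp_to_grasp ahead of it (tcp_to_grasp is the distance from the TCP to the grasp point, in m); z points along the fingers, y is the line along which they close (so a half turn about z gives the same grasp; the last joint's range is limited). The gripper opens to 85 mm and grips with 20 to 120 N. Pads are 22 mm wide; open, the fingers measure 114 mm over their backs; the gripper's body (76 mm by 85 mm) begins 54 mm behind the grasp point. The pads swing forward as they close: fully open they stand 13 mm farther back than shut.
Start: joints at [1.468, 0.04, 0.085, 0, -1.615, -0.334], TCP at [0.254, 0.544, 0.405] pointing down, gripper open.
Joint ranges: [-2.56, 2.56], [-1.29, 2.01], [-1.08, 1.49], [-3.29, 1.98], [-2.81, -0.18], [-2.99, 2.99]. Speed limits (rad/s): [2.57, 2.57, 3.01, 3.14, 3.14, 3.14].

INTERFACE

Orientations are given as a unit quaternion [x, y, z, w].
In Python, from workcell import * gives the robot as it stands.
- The arm moves only by the shell command python3 -m inch 'ROWS' [FORCE]. ROWS is JSON, one flat list of numbers, 5 for each row, row after row: the shift along the tool's x, y, z in mm, then the turn about the tool's z in rad, then the opening, from 0 (shut) to 1 (fully open). In form: [x, y, z, twist, hand, x, y, z, twist, hand, ...]. A call has 1 to 12 rows; each row is the pose to reach, as a shift and turn from the pose commanded when the call began, along the tool's axes at that moment; what a row does not reach only later rows make up. A row lasts 1/12 s, in which the tool goes at most 41.7 mm and 7.16 degrees, less where a joint would pass 70% of its speed; a pose out of reach is approached as far as the arm can. A call with a gripper value outside its range is refused whole. The fingers move at their own pace and stop on an object; FORCE is the grip in N (left out, the last holds). Time passes only in rows, so rows that repeat a pose let the fingers close. It gives the time, the measured TCP pose, the force, the opening and the grip force at its end, in the units of the state.
- read_state(): the state, without advancing time (a new reading comes with each control period).
- read_camera(name): name is "scene" or "top"; returns the picture (480x640x3 uint8, red, green, blue); there is no depth.
- camera_params(name): a dict with "mtx" (3x3 intrinsics, pixels), "rvec" (rotation vector, rad) and "tvec" (3), from world to camera coordinates, as OpenCV has them. Camera axes: x right, y down, z forward; pixel columns grow to the right and rows downward; lengths in m; the calibration is good to about 2 mm. A picture is of the moment at which its call begins. camera_params takes no time and is no camera call.
- job_done(): hands the job in; it is judged then, once.
Trained networks look in the newest picture that a camera, given by its name, has taken for a name from the list of things; names that differ only in an ending like _2 or _b are one class to them, and where a whole thing is asked for, a point or a joint stands for the part that bears it (a point fixed in the world has none). Each returns a list of dicts, best first, with "p" (0 to 1); they miss things now and then, are a little off and sometimes report something else, mostly with a low value. They report only what shows in the picture. A call takes as long as a camera call. They do not tell look-alikes from the thing itself.
- recognise(camera, query): "box" ([left, top, right, bottom] in pixels, round what is visible of it).
- masks_of(camera, query): "mask" (480x640 bool, what is visible of it) and "box" ([left, top, right, bottom] in pixels, round what is visible of it).
The state is a dict: "clock": time; "qpos": joint angles; "qd": joint speeds; "effort": joint torques, N m; "tool_pos": TCP position; "eef_rot": TCP orientation; "wrist_force": force on the tool from outside, world axes, zero at the start; "wrist_torque": the same for the moment, N m; "grip_width": finger opening in m; "gripper_force": force on a finger pad.
Only numpy, scipy, OpenCV 4.12 (cv2) and the standard library are available. Lean on these libraries where they do the work, as an engineer would, in place of code of your own. Each camera call takes 0.05 s, during which the arm holds its last target. There are 200 camera calls.

## Working session

There is one attempt and no reset: what is moved stays moved. The work goes in short steps, Python scripts to look and compute and a shell command to move; the robot and the scene stay as the last step left them, time stands still between calls to the robot, and variables do not carry over. Pictures are saved under pics/ and viewed, at most 14 in all, crops included, and the job is handed in when it is done.

```bash
ls; mkdir -p pics; python3 - <<'E'
from workcell import *
import cv2
s=read_state(); print(s)
try: print(tcp_to_grasp)
except Exception as e: print(e)
for c in("top","scene"):
    im=read_camera(c); cv2.imwrite(f"pics/{c}0.png",im[...,::-1])
    p=camera_params(c);print(p)
E
```

```text
pics
{'clock': 0.0, 'qpos': array([ 1.46769111e+00,  4.08096065e-02,  8.38041524e-02, -4.82994201e-04,
       -1.61547314e+00, -3.33699198e-01]), 'qd': array([ 0.001165  , -0.00030272,  0.0003795 ,  0.00145186, -0.00087544,
       -0.00037339]), 'effort': array([ 3.05391313e-04, -3.68205035e+01,  3.47409546e+01,  6.93198770e+00,
       -5.34967287e-03, -1.22657366e-05]), 'tool_pos': array([0.25372191, 0.54369167, 0.40367238]), 'eef_rot': array([ 9.76246809e-01, -2.16659647e-01, -1.42898065e-04,  8.63302445e-04]), 'wrist_force': array([-0.3925924 ,  0.70597397, -0.16839347]), 'wrist_torque': array([-0.00360644, -0.01174451,  0.05269372]), 'gripper_force': 0.0, 'grip_width': 0.08531680114037579}
0.1547
{'mtx': array([[474.55951594,   0.        , 329.90275574],
       [  0.        , 474.55951594, 237.6844285 ],
       [  0.        ,   0.        ,   1.        ]]), 'rvec': array([ 2.19585784, -2.18024487,  0.08878143]), 'tvec': array([-0.01401539,  0.47352387,  0.88290184])}
{'mtx': array([[464.95143958,   0.        , 323.18137284],
       [  0.        , 464.95143958, 237.01747819],
       [  0.        ,   0.        ,   1.        ]]), 'rvec': array([ 1.40029363,  2.23802616, -0.85205827]), 'tvec': array([ 0.20744631, -0.27459211,  1.02879264])}
```

View pics/top0.png

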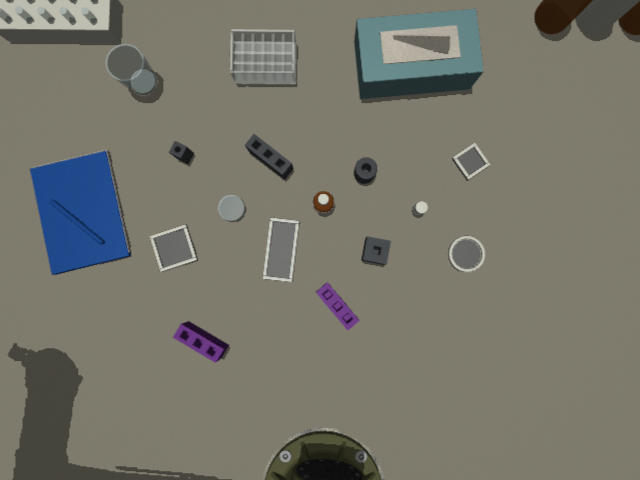

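View pics/scene0.png

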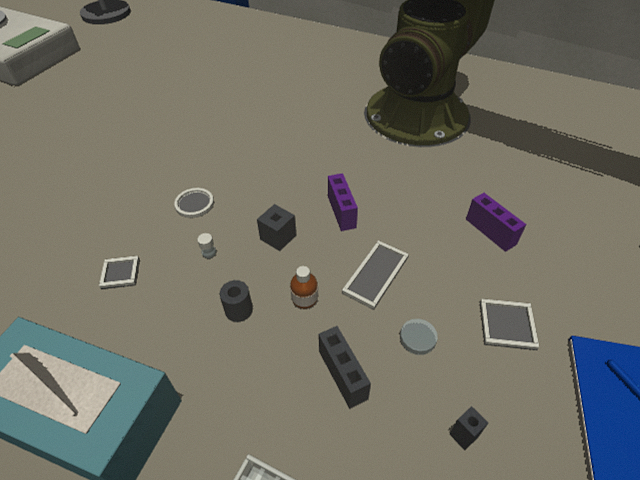

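The top view shows these candidates.
- **Bar:** the dark one at (270,157) is the bar holder. The purple bars at (201,342) and (337,306) are look-alikes.
- **Other holders:** large square (376,250), small square (181,152), round (366,169).
- **Docks:** square (173,248), bar (281,250), small (471,161), round (466,254).
- **Bystanders:** bottle (323,201), dish (231,208), vial (421,208).

Next I'll fit poses to the masks.

```bash
cat > h.py <<'E'
from workcell import *
import numpy as np, cv2
from scipy.optimize import minimize
from scipy.spatial.transform import Rotation as R
def rect(a,b): return np.array([[a,b],[-a,b],[-a,-b],[a,-b]])/2
def circ(d): t=np.linspace(0,2*np.pi,40,False); return d/2*np.c_[np.cos(t),np.sin(t)]
SH=dict(square_holder=(rect(.044,.044),.05),small_holder=(rect(.025,.025),.05),bar_holder=(rect(.09,.028),.05),
 round_holder=(circ(.042),.05),square_dock=(rect(.072,.072),.01),small_dock=(rect(.053,.053),.01),
 bar_dock=(rect(.118,.056),.01),round_dock=(circ(.07),.01),amber_bottle=(circ(.04),.045))
P={c:camera_params(c) for c in("top","scene")}
def proj(c,X): p=P[c]; return cv2.projectPoints(np.float64(X),p["rvec"],p["tvec"],p["mtx"],None)[0][:,0]
def unproj(c,uv,z):
    p=P[c]; M=cv2.Rodrigues(p["rvec"])[0]; o=-M.T@p["tvec"]; d=M.T@np.linalg.inv(p["mtx"])@[*uv,1]
    return (o+d*(z-o[2])/d[2])[:2]
def sil(c,n,q,z0=0):
    s,h=SH[n]; a=q[2]; xy=s@np.array([[np.cos(a),np.sin(a)],[-np.sin(a),np.cos(a)]])+q[:2]
    X=np.r_[np.c_[xy,np.full(len(xy),z0)],np.c_[xy,np.full(len(xy),z0+h)]]
    m=np.zeros((480,640),np.uint8); cv2.fillConvexPoly(m,cv2.convexHull(np.int32(np.round(proj(c,X)*16).astype(np.float32))),1,shift=4); return m>0
def find(n,near=None,z0=0,cams=("top","scene")):
    """pose x,y,yaw of thing n by silhouette fit; near = pixel in top picture"""
    ms={}
    for c in cams:
        L=masks_of(c,n)
        if not L: continue
        if c=="top" and near is not None:
            L.sort(key=lambda d:np.hypot(*(np.array(d["box"]).reshape(2,2).mean(0)-near)))
        if c=="scene" and "top" in ms:
            u=proj(c,[[*xy0,z0+.02]])[0]; L.sort(key=lambda d:np.hypot(*(np.array(d["box"]).reshape(2,2).mean(0)-u)))
        m=ms[c]=L[0]["mask"]
        if c==cams[0]: xy0=unproj(c,np.argwhere(m).mean(0)[::-1],z0+SH[n][1]*.7)
    def cost(q): return sum(1-(m&(s:=sil(c,n,q,z0))).sum()/max((m|s).sum(),1) for c,m in ms.items())
    best=None
    for a in np.arange(0,np.pi,np.pi/8):
        r=minimize(cost,[*xy0,a],method="Nelder-Mead",options=dict(initial_simplex=np.array([*xy0,a])+np.array([[0,0,0],[.01,0,0],[0,.01,0],[0,0,.3]]),maxiter=150))
        if best is None or r.fun<best.fun: best=r
    return best.x,best.fun/len(ms),list(ms)
E
python3 - <<'E'
from h import *
import json
px=dict(square_holder=(376,250),small_holder=(181,152),bar_holder=(270,157),round_holder=(366,169),square_dock=(173,248),small_dock=(471,161),bar_dock=(281,250),round_dock=(466,254),amber_bottle=(323,201))
ims={c:read_camera(c)[...,::-1].copy() for c in P}; out={}
for n,p in px.items():
    q,f,ms=find(n,p); out[n]=list(q); print(n,q.round(4),round(f,3),ms)
    for c in P:
        k,_=cv2.findContours(sil(c,n,q).astype(np.uint8),0,2); cv2.drawContours(ims[c],k,-1,(0,255,0),1)
json.dump(out,open("poses.json","w"))
a=cv2.resize(ims["top"][110:350,120:520],(800,480));cv2.imwrite("pics/fit.png",a)
cv2.imwrite("pics/fits.png",ims["scene"][150:450,80:560])
for n,uv in dict(vial=(421,212),dish=(231,208),purple1=(201,342),purple2=(337,306)).items(): print(n,unproj("top",uv,.02 if n!="purple1" else .04).round(3))
E
```

```text
square_holder [ 0.4503 -0.0945  1.4049] 0.055 ['top', 'scene']
small_holder [0.6344 0.2738 1.1475] 0.071 ['top', 'scene']
bar_holder [0.627  0.1066 0.9015] 0.065 ['top', 'scene']
round_holder [ 0.6033 -0.0749  0.101 ] 0.12 ['top', 'scene']
square_dock [0.4546 0.2896 0.3263] 0.052 ['top', 'scene']
small_dock [ 0.6271 -0.2835  0.6088] 0.076 ['top', 'scene']
bar_dock [ 0.4523  0.0845 -0.1063] 0.049 ['top', 'scene']
round_dock [ 0.4473 -0.2716  0.4951] 0.08 ['top', 'scene']
amber_bottle [0.5399 0.0035 0.2315] 0.136 ['top', 'scene']
vial [ 0.524 -0.184]
dish [0.528 0.177]
purple1 [0.28  0.222]
purple2 [ 0.345 -0.025]
```

View pics/fit.png

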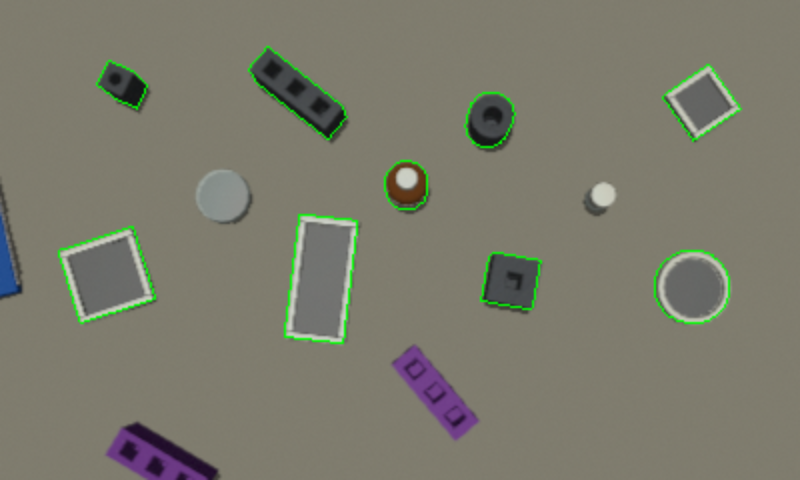

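View pics/fits.png

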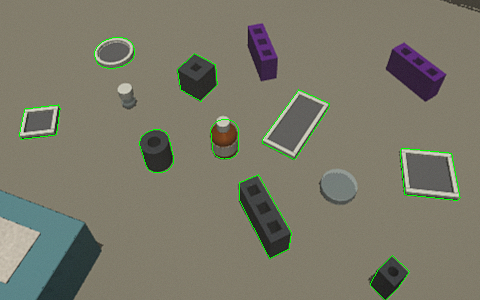

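The fits match both pictures: the green outlines sit on the dark bar at fit pixel (298,95), not on the purple ones, and every shape agrees with its dock. Next I'll plan the relative moves.

```bash
cat >> h.py <<'E'
def yaw(): m=R.from_quat(read_state()["eef_rot"]).as_matrix(); return np.arctan2(m[1,0],m[0,0])
def plan(*W):
    """deltas in tool axes between successive waypoints (x,y,z,psi), from the present pose"""
    p=np.r_[read_state()["tool_pos"],yaw()]; print("at",p.round(4))
    for w in W:
        w=np.array(w,float); c,s=np.cos(p[3]),np.sin(p[3]); d=w-p
        t=-d[3]; 
        if abs(t)>3.2: t-=np.sign(t)*2*np.pi
        print("mm",np.round([1e3*(c*d[0]+s*d[1]),1e3*(s*d[0]-c*d[1]),-1e3*d[2]],1),"twist",round(t,3)); p=w
E
python3 - <<'E'
from h import *
plan((.6344,.2738,.29,-1.994),(.6344,.2738,.188,-1.994),(.6344,.2738,.29,-1.994),(.6271,-.2835,.29,-2.533),(.6271,-.2835,.1935,-2.533))
E
```

```text
at [ 0.2538  0.5437  0.4047 -0.4368]
mm [459.   83.5 114.7] twist 1.557
mm [ -0.   0. 102.] twist -0.0
mm [  -0.    0. -102.] twist -0.0
mm [ 511.1 -222.2   -0. ] twist 0.539
mm [-0.   0.  96.5] twist -0.0
```

```bash
python3 -m inch '[459,83.5,115,1.557,1,459,83.5,115,1.557,1,459,83.5,115,1.557,1,459,83.5,115,1.557,1,459,83.5,115,1.557,1,459,83.5,115,1.557,1,459,83.5,115,1.557,1,459,83.5,115,1.557,1,459,83.5,115,1.557,1,459,83.5,115,1.557,1,459,83.5,115,1.557,1,459,83.5,115,1.557,1]' 40; python3 - <<'E'
from h import *
plan((.6344,.2738,.29,-1.994),(.6344,.2738,.188,-1.994))
E
```

```text
clock: 2.1
tool_pos: [0.6369, 0.2707, 0.2876]
eef_rot: [-0.563, 0.826, -0.0, -0.001]
wrist_force: [-0.9, 0.3, -0.7]
grip_width: 0.0853
gripper_force: 0.0
at [ 0.6369  0.2707  0.2876 -1.9457]
mm [-2.   3.4 -2.4] twist 0.048
mm [ -0.   0. 102.] twist -0.0
```

```bash
python3 -m inch '[-2,3,0,0.048,1,-2,3,40,0.048,1,-2,3,80,0.048,1,-2,3,99,0.048,1,-2,3,99,0.048,1]'; python3 - <<'E'
from h import *
import cv2
plan((.6344,.2738,.188,-1.994))
cv2.imwrite("pics/g1.png",read_camera("scene")[300:480,340:640,::-1])
E
```

```text
clock: 2.52
tool_pos: [0.6306, 0.2756, 0.1834]
eef_rot: [-0.546, 0.838, 0.0, -0.005]
wrist_force: [-1.0, -0.2, -1.3]
grip_width: 0.0856
gripper_force: 0.0
at [ 0.6306  0.2756  0.1834 -1.9857]
mm [ 0.1 -4.2 -4.6] twist 0.008
```

View pics/g1.png

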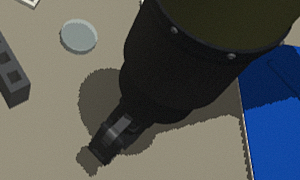

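The fingers straddle the small post at crop pixel (110,140). I'll correct slightly and grip.

```bash
python3 -m inch '[0,-3,-2,0,1,0,-3,-2,0,0,0,-3,-2,0,0,0,-3,-2,0,0,0,-3,-2,0,0,0,-3,-2,0,0,0,-3,-2,0,0,0,-3,-2,0,0]' 50; python3 -m inch '[0,0,-40,0,0,0,0,-80,0,0,0,0,-100,0,0,0,0,-100,0,0,0,0,-100,0,0]';python3 - <<'E'
from h import *
print(read_state()["grip_width"])
plan((.6271,-.2835,.29,-2.533))
E
```

```text
clock: 3.23
tool_pos: [0.6352, 0.2757, 0.1935]
eef_rot: [-0.547, 0.837, -0.0, 0.001]
wrist_force: [-0.6, 0.3, 2.7]
grip_width: 0.0245
gripper_force: 49.6
clock: 3.65
tool_pos: [0.6352, 0.2757, 0.2945]
eef_rot: [-0.547, 0.837, 0.0, 0.002]
wrist_force: [-0.7, 0.6, -1.1]
grip_width: 0.0243
gripper_force: 49.2
0.024251393009080385
at [ 0.6352  0.2757  0.2945 -1.9848]
mm [ 515.2 -217.6    4.5] twist 0.548
```

```bash
python3 -m inch '[515,-217.5,0,0.548,0,515,-217.5,0,0.548,0,515,-217.5,0,0.548,0,515,-217.5,0,0.548,0,515,-217.5,0,0.548,0,515,-217.5,0,0.548,0,515,-217.5,0,0.548,0,515,-217.5,0,0.548,0,515,-217.5,0,0.548,0,515,-217.5,0,0.548,0,515,-217.5,0,0.548,0,515,-217.5,0,0.548,0]'; python3 - <<'E'
from h import *
plan((.6271,-.2835,.29,-2.533))
E
```

```text
clock: 4.65
tool_pos: [0.6271, -0.2262, 0.2906]
eef_rot: [-0.3, 0.954, 0.001, -0.001]
wrist_force: [0.6, 0.4, -1.2]
grip_width: 0.024
gripper_force: 49.3
at [ 0.6271 -0.2262  0.2906 -2.5327]
mm [ 32.8 -47.    0.6] twist 0.0
```

```bash
python3 -m inch '[31,-44,0,0,0,31,-44,0,0,0,31,-44,0,0,0,31,-44,0,0,0,31,-44,0,0,0]'; python3 - <<'E'
from h import *
plan((.6271,-.2835,.1985,-2.533))
E
```

```text
clock: 5.07
tool_pos: [0.6275, -0.2776, 0.2913]
eef_rot: [-0.3, 0.954, 0.001, -0.001]
wrist_force: [0.5, 0.8, -1.2]
grip_width: 0.0242
gripper_force: 49.4
at [ 0.6275 -0.2776  0.2913 -2.5324]
mm [ 3.8 -4.6 92.8] twist 0.001
```

```bash
python3 -m inch '[4,-4.5,30,0,0,4,-4.5,60,0,0,4,-4.5,80,0,0,4,-4.5,92,0,0,4,-4.5,92,0,0,4,-4.5,92,0,0]'; python3 - <<'E'
from h import *
plan((.6271,-.2835,.1985,-2.533))
E
```

```text
clock: 5.57
tool_pos: [0.6273, -0.2831, 0.2011]
eef_rot: [-0.301, 0.954, -0.0, 0.0]
wrist_force: [-0.3, -0.0, -0.3]
grip_width: 0.0243
gripper_force: 50.1
at [ 0.6273 -0.2831  0.2011 -2.531 ]
mm [ 0.4 -0.2  2.6] twist 0.002
```

```bash
python3 -m inch '[0,0,1.5,0,0,0,0,1.5,0,0.6,0,0,1.5,0,1,0,0,1.5,0,1,0,0,1.5,0,1,0,0,1.5,0,1,0,0,-40,0,1,0,0,-80,0,1,0,0,-90,0,1,0,0,-90,0,1]'; python3 - <<'E'
from h import *
plan((.6033,-.0749,.29,-1.8),(.6033,-.0749,.19,-1.8))
E
```

```text
clock: 6.4
tool_pos: [0.6276, -0.2847, 0.2973]
eef_rot: [-0.3, 0.954, -0.003, 0.004]
wrist_force: [-0.4, 0.3, -0.0]
grip_width: 0.0856
gripper_force: 0.0
at [ 0.6276 -0.2847  0.2973 -2.5327]
mm [-100.1  186.     7.3] twist -0.733
mm [ -0.   0. 100.] twist -0.0
```

```bash
python3 -m inch '[-100,186,5,-0.733,1,-100,186,5,-0.733,1,-100,186,5,-0.733,1,-100,186,5,-0.733,1,-100,186,5,-0.733,1,-100,186,5,-0.733,1,-100,186,5,-0.733,1,-100,186,5,-0.733,1,-100,186,5,-0.733,1,-100,186,5,-0.733,1]'; python3 - <<'E'
from h import *
plan((.6033,-.0749,.19,-1.8))
q,f,m=find("small_holder",(471,161),.004); print(q.round(4),f,m)
E
```

```text
clock: 7.23
tool_pos: [0.6026, -0.0757, 0.2855]
eef_rot: [-0.62, 0.785, 0.0, -0.0]
wrist_force: [-0.0, 0.2, 0.0]
grip_width: 0.0853
gripper_force: 0.0
at [ 0.6026 -0.0757  0.2855 -1.8038]
mm [-0.9 -0.5 95.5] twist -0.004
[0.6331 0.2725 1.1632] 0.06770833333333337 ['top']
```

```bash
python3 -m inch '[-1,0,40,0,1,-1,0,80,0,1,-1,0,94,0,1,-1,0,94,0,1,-1,0,94,0,1,-1,0,94,0,0,-1,0,94,0,0,-1,0,94,0,0,-1,0,94,0,0,-1,0,94,0,0,-1,0,94,0,0]' 60;  python3 -m inch '[0,0,-40,0,0,0,0,-80,0,0,0,0,-100,0,0,0,0,-100,0,0,0,0,-100,0,0]'; python3 - <<'E'
from h import *
import cv2
plan((.4473,-.2716,.29,-1.8))
cv2.imwrite("pics/s2.png",read_camera("scene")[120:420,60:460,::-1])
read_camera("top")
q,f,m=find("small_holder",(471,161),.004); print(q.round(4),f,m)
E
```

```text
clock: 8.25
tool_pos: [0.6033, -0.0734, 0.1937]
eef_rot: [-0.622, 0.783, -0.001, 0.001]
wrist_force: [-0.7, 0.3, 5.4]
grip_width: 0.0403
gripper_force: 61.2
clock: 8.67
tool_pos: [0.6029, -0.0733, 0.2931]
eef_rot: [-0.622, 0.783, -0.0, 0.001]
wrist_force: [-0.3, 0.5, -3.0]
grip_width: 0.04
gripper_force: 61.5
at [ 0.6029 -0.0733  0.2931 -1.7999]
mm [228.4 106.5   3.1] twist 0.0
[ 0.6271 -0.2848  2.2587] 0.10468813421729128 ['top', 'scene']
```

View pics/s2.png

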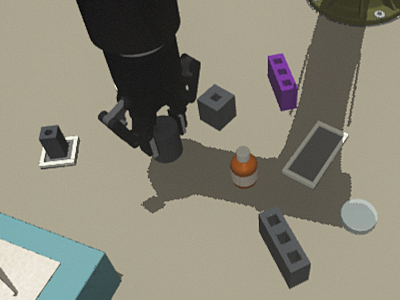

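The small holder stands in its dock at crop pixel (55,145), and the round one is gripped at (165,145).

```bash
python3 -m inch '[228,106.5,0,0,0,228,106.5,0,0,0,228,106.5,0,0,0,228,106.5,0,0,0,228,106.5,0,0,0,228,106.5,0,0,0,228,106.5,0,0,0,228,106.5,0,0,0,228,106.5,0,0,0,228,106.5,0,0,0]'; python3 - <<'E'
from h import *
plan((.4473,-.2716,.1977,-1.8))
E
```

```text
clock: 9.7
tool_pos: [0.4478, -0.2707, 0.291]
eef_rot: [-0.622, 0.783, 0.0, -0.0]
wrist_force: [0.2, -0.2, -1.9]
grip_width: 0.0404
gripper_force: 61.5
at [ 0.4478 -0.2707  0.291  -1.7989]
mm [ 1.   0.2 93.3] twist 0.001
```

```bash
python3 -m inch '[1,0,30,0,0,1,0,60,0,0,1,0,80,0,0,1,0,91,0,0,1,0,93,0,0,1,0,93,0,0]'; python3 -m inch '[0,0,0,0,0,0,0,0,0,0]'
```

```text
clock: 10.2
tool_pos: [0.4478, -0.2716, 0.1986]
eef_rot: [-0.622, 0.783, 0.0, -0.0]
wrist_force: [-0.8, -0.1, -1.6]
grip_width: 0.04
gripper_force: 61.7
clock: 10.37
tool_pos: [0.4476, -0.2721, 0.1994]
eef_rot: [-0.622, 0.783, -0.001, 0.0]
wrist_force: [-0.0, 0.7, -1.3]
grip_width: 0.0402
gripper_force: 61.7
```

```bash
python3 -m inch '[0,0,2,0,0,0,0,2,0,0,0,0,2,0,0.6,0,0,2,0,1,0,0,2,0,1,0,0,2,0,1,0,0,2,0,1,0,0,-40,0,1,0,0,-80,0,1,0,0,-92,0,1,0,0,-92,0,1]'; python3 - <<'E'
from h import *
plan((.4503,-.0945,.29,-1.737),(.4503,-.0945,.19,-1.737),(.4503,-.0945,.29,-1.737),(.4546,.2896,.29,-1.2445))
E
```

```text
clock: 11.28
tool_pos: [0.4479, -0.2728, 0.2962]
eef_rot: [-0.622, 0.783, -0.004, 0.002]
wrist_force: [-0.2, 0.6, -0.2]
grip_width: 0.0856
gripper_force: 0.0
at [ 0.4479 -0.2728  0.2962 -1.7996]
mm [-174.2   38.1    6.2] twist -0.063
mm [ -0.   0. 100.] twist -0.0
mm [  -0.    0. -100.] twist -0.0
mm [-379.5   59.3   -0. ] twist -0.493
```

```bash
python3 -m inch '[-174,38,3,-0.063,1,-174,38,3,-0.063,1,-174,38,3,-0.063,1,-174,38,3,-0.063,1,-174,38,3,-0.063,1,-174,38,3,-0.063,1,-174,38,3,-0.063,1,-174,38,3,-0.063,1]'; python3 - <<'E'
from h import *
plan((.4503,-.0945,.19,-1.737))
im=read_camera("top"); read_camera("scene"); cv2.imwrite("pics/t3.png",im[100:360,150:550,::-1])
q,f,m=find("round_holder",(466,250),.004); print(q.round(4),f,m)
E
```

```text
clock: 11.95
tool_pos: [0.4495, -0.0946, 0.2875]
eef_rot: [-0.646, 0.763, 0.0, -0.0]
wrist_force: [-0.6, 0.8, -0.2]
grip_width: 0.0853
gripper_force: 0.0
at [ 0.4495 -0.0946  0.2875 -1.7369]
mm [-0.2 -0.8 97.5] twist 0.0Traceback (most recent call last):
  File "<stdin>", line 4, in <module>
  File "h.py", line 34, in find
    r=minimize(cost,[*xy0,a],method="Nelder-Mead",options=dict(initial_simplex=np.array([*xy0,a])+np.array([[0,0,0],[.01,0,0],[0,.01,0],[0,0,.3]]),maxiter=150))
                      ^^^
UnboundLocalError: cannot access local variable 'xy0' where it is not associated with a value
```

Round missed by the network in the top picture, so I'll check it at the end.

```bash
python3 -m inch '[0,0,40,0,1,0,0,80,0,1,0,0,95,0,1,0,0,95,0,1,0,0,95,0,1,0,0,95,0,0,0,0,95,0,0,0,0,95,0,0,0,0,95,0,0,0,0,95,0,0,0,0,95,0,0]' 60;  python3 -m inch '[0,0,-40,0,0,0,0,-80,0,0,0,0,-100,0,0,0,0,-100,0,0,0,0,-100,0,0]'; python3 - <<'E'
from h import *
plan((.4546,.2896,.295,-1.2445))
E
```

```text
clock: 13.07
tool_pos: [0.4501, -0.0942, 0.1944]
eef_rot: [-0.646, 0.763, -0.001, 0.001]
wrist_force: [-0.4, 1.2, 5.2]
grip_width: 0.0429
gripper_force: 63.3
clock: 13.48
tool_pos: [0.4496, -0.094, 0.2935]
eef_rot: [-0.646, 0.763, -0.0, 0.001]
wrist_force: [-0.2, 0.3, -2.0]
grip_width: 0.0429
gripper_force: 62.7
at [ 0.4496 -0.094   0.2935 -1.7368]
mm [-379.2   58.5   -1.5] twist -0.492
```

View pics/t3.png

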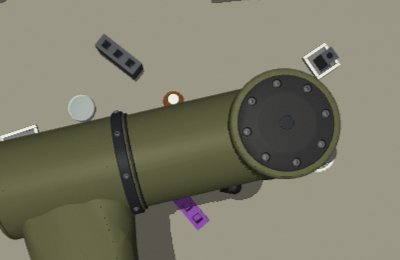

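The arm hides the round dock in this view; the bottle at crop pixel (173,99) is unmoved.

```bash
python3 -m inch '[-379,58.5,0,-0.492,0,-379,58.5,0,-0.492,0,-379,58.5,0,-0.492,0,-379,58.5,0,-0.492,0,-379,58.5,0,-0.492,0,-379,58.5,0,-0.492,0,-379,58.5,0,-0.492,0,-379,58.5,0,-0.492,0,-379,58.5,0,-0.492,0,-379,58.5,0,-0.492,0,-379,58.5,0,-0.492,0,-379,58.5,0,-0.492,0]'; python3 -m inch '[0,0,0,0,0,0,0,0,0,0]'; python3 - <<'E'
from h import *
plan((.4546,.2896,.1985,-1.2445))
E
```

```text
clock: 14.48
tool_pos: [0.454, 0.2895, 0.2903]
eef_rot: [0.813, -0.583, -0.0, 0.002]
wrist_force: [-0.2, 0.5, -2.7]
grip_width: 0.0433
gripper_force: 62.7
clock: 14.65
tool_pos: [0.4545, 0.2882, 0.2921]
eef_rot: [0.812, -0.583, -0.0, 0.0]
wrist_force: [0.1, -0.6, -2.6]
grip_width: 0.0429
gripper_force: 62.7
at [ 0.4545  0.2882  0.2921 -1.2459]
mm [-1.3 -0.5 93.6] twist -0.001
```

```bash
python3 -m inch '[-1,0,30,0,0,-1,0,60,0,0,-1,0,80,0,0,-1,0,91,0,0,-1,0,94,0,0,-1,0,94,0,0,-1,0,94,0,0]'; python3 -m inch '[0,0,1,0,0,0,0,1,0,0]'
```

```text
clock: 15.23
tool_pos: [0.4545, 0.29, 0.1997]
eef_rot: [0.812, -0.583, 0.0, -0.001]
wrist_force: [0.3, -0.4, -2.0]
grip_width: 0.0432
gripper_force: 62.9
clock: 15.4
tool_pos: [0.4544, 0.2903, 0.1984]
eef_rot: [0.812, -0.583, 0.0, -0.001]
wrist_force: [0.9, 0.1, -0.8]
grip_width: 0.0432
gripper_force: 63.1
```

Contact is starting (the force drops). Release and go for the bar.

```bash
python3 -m inch '[0,0,0.5,0,0,0,0,0.5,0,0.6,0,0,0.5,0,1,0,0,0.5,0,1,0,0,0.5,0,1,0,0,0.5,0,1,0,0,-40,0,1,0,0,-80,0,1,0,0,-92,0,1,0,0,-92,0,1,0,0,-92,0,1]'; python3 - <<'E'
from h import *
plan((.627,.1066,.29,-2.24))
E
```

```text
clock: 16.32
tool_pos: [0.4543, 0.2904, 0.2908]
eef_rot: [0.812, -0.583, -0.0, -0.001]
wrist_force: [-0.4, -0.2, 0.4]
grip_width: 0.0857
gripper_force: 0.0
at [ 0.4543  0.2904  0.2908 -1.2448]
mm [ 229.4 -104.8    0.8] twist 0.995
```

```bash
python3 -m inch '[229,-105,0,0.995,1,229,-105,0,0.995,1,229,-105,0,0.995,1,229,-105,0,0.995,1,229,-105,0,0.995,1,229,-105,0,0.995,1,229,-105,0,0.995,1,229,-105,0,0.995,1,229,-105,0,0.995,1,229,-105,0,0.995,1,229,-105,0,0.995,1]'; python3 - <<'E'
from h import *
plan((.627,.1066,.19,-2.24))
E
```

```text
clock: 17.23
tool_pos: [0.6267, 0.1072, 0.2889]
eef_rot: [-0.438, 0.899, 0.0, -0.001]
wrist_force: [-0.5, -0.1, 0.4]
grip_width: 0.0856
gripper_force: 0.0
at [ 0.6267  0.1072  0.2889 -2.2356]
mm [ 0.3 -0.7 98.9] twist 0.004
```

```bash
python3 -m inch '[0,0,40,0,1,0,0,80,0,1,0,0,97,0,1,0,0,97,0,1,0,0,97,0,1,0,0,97,0,0,0,0,97,0,0,0,0,97,0,0,0,0,97,0,0,0,0,97,0,0,0,0,97,0,0]' 80;  python3 -m inch '[0,0,-40,0,0,0,0,-80,0,0,0,0,-102,0,0,0,0,-102,0,0,0,0,-102,0,0]'; python3 - <<'E'
from h import *
plan((.4523,.0845,.295,-3.248))
E
```

```text
clock: 18.15
tool_pos: [0.6273, 0.1071, 0.194]
eef_rot: [-0.436, 0.9, -0.0, 0.001]
wrist_force: [-0.4, 0.5, 2.8]
grip_width: 0.027
gripper_force: 79.5
clock: 18.57
tool_pos: [0.627, 0.107, 0.2958]
eef_rot: [-0.436, 0.9, 0.0, 0.001]
wrist_force: [-0.5, 0.3, -3.8]
grip_width: 0.0265
gripper_force: 79.8
at [ 0.627   0.107   0.2958 -2.2399]
mm [126.  123.1   0.8] twist 1.008
```

```bash
python3 -m inch '[126,123,0,1.008,0,126,123,0,1.008,0,126,123,0,1.008,0,126,123,0,1.008,0,126,123,0,1.008,0,126,123,0,1.008,0,126,123,0,1.008,0,126,123,0,1.008,0,126,123,0,1.008,0,126,123,0,1.008,0,126,123,0,1.008,0]'; python3 - <<'E'
from h import *
plan((.4523,.0845,.1985,-3.248+2*np.pi))
E
```

```text
clock: 19.48
tool_pos: [0.4522, 0.0843, 0.2935]
eef_rot: [0.051, 0.999, -0.0, -0.001]
wrist_force: [1.0, -0.7, -3.3]
grip_width: 0.0267
gripper_force: 80.1
at [0.4522 0.0843 0.2935 3.0388]
mm [-0.1  0.2 95. ] twist 0.004
```

```bash
python3 -m inch '[0,0,30,0,0,0,0,60,0,0,0,0,80,0,0,0,0,92,0,0,0,0,95,0,0,0,0,95,0,0,0,0,95,0,0]'; python3 -m inch '[0,0,1,0,0,0,0,1,0,0]'
```

```text
clock: 20.07
tool_pos: [0.4527, 0.0845, 0.2005]
eef_rot: [0.053, 0.999, 0.0, 0.0]
wrist_force: [0.1, -0.5, -3.0]
grip_width: 0.0266
gripper_force: 80.1
clock: 20.23
tool_pos: [0.4525, 0.0844, 0.1994]
eef_rot: [0.053, 0.999, 0.0, 0.0]
wrist_force: [0.1, 0.1, -3.5]
grip_width: 0.0268
gripper_force: 80.1
```

```bash
python3 -m inch '[0,0,1,0,0,0,0,2,0,0,0,0,2,0,0,0,0,2,0,0]'
```

```text
clock: 20.57
tool_pos: [0.4525, 0.0845, 0.1979]
eef_rot: [0.053, 0.999, 0.0, 0.001]
wrist_force: [-5.5, 1.2, 5.9]
grip_width: 0.0269
gripper_force: 80.9
```

```bash
python3 -m inch '[0,0,-0.5,0,0,0,0,-0.5,0,0.6,0,0,-0.5,0,1,0,0,-0.5,0,1,0,0,-0.5,0,1,0,0,-40,0,1,0,0,-80,0,1,0,0,-120,0,1,0,0,-120,0,1]'; python3 - <<'E'
from h import *
plan((.30,.50,.38,2.8))
E
```

```text
clock: 21.32
tool_pos: [0.4537, 0.0843, 0.326]
eef_rot: [0.053, 0.999, 0.002, 0.006]
wrist_force: [0.6, -0.6, 1.1]
grip_width: 0.0851
gripper_force: 0.0
at [0.4537 0.0843 0.326  3.0356]
mm [196.9 397.1 -54. ] twist 0.236
```

```bash
python3 -m inch '[197,397,-54,-1.4,1,197,397,-54,-1.4,1,197,397,-54,-1.4,1,197,397,-54,-1.4,1,197,397,-54,-1.4,1,197,397,-54,-1.4,1,197,397,-54,-1.4,1,197,397,-54,-1.4,1,197,397,-54,-1.4,1,197,397,-54,-1.4,1,197,397,-54,-1.4,1,197,397,-54,-1.4,1]'; python3 - <<'E'
from h import *
import json
Q=json.load(open("poses.json")); ims={c:read_camera(c)[...,::-1].copy() for c in P}
for n in("square","small","bar","round"):
    d=Q[n+"_dock"]; 
    try: q,f,m=find(n+"_holder",proj("top",[[d[0],d[1],.03]])[0],.004)
    except Exception as e: print(n,e); continue
    per=np.pi if n=="bar" else np.pi/2
    print(n,"off mm",((q[:2]-d[:2])*1e3).round(1),"yaw",round((q[2]-d[2]+per/2)%per-per/2,3),round(f,3),m)
cv2.imwrite("pics/end.png",np.vstack([cv2.resize(ims["top"][110:350,120:520],(500,300)),ims["scene"][150:420,80:580]]))
E
```

```text
clock: 22.32
tool_pos: [0.2964, 0.5041, 0.3693]
eef_rot: [-0.607, 0.795, -0.0, -0.001]
wrist_force: [-0.4, -0.9, -0.0]
grip_width: 0.0853
gripper_force: 0.0
square off mm [ 2.5 -0.2] yaw 0.008 0.044 ['top', 'scene']
small off mm [-0.4 -1.1] yaw -0.008 0.097 ['top', 'scene']
bar off mm [1.2 0.9] yaw 0.011 0.057 ['top', 'scene']
round off mm [ 2.4 -4.3] yaw 0.232 0.123 ['top', 'scene']
```

View pics/end.png

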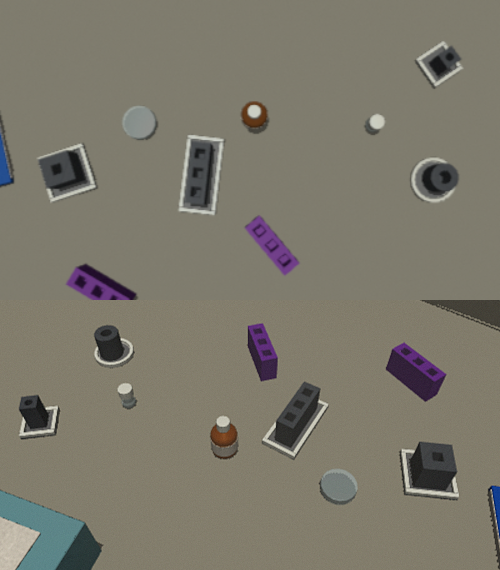

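All four holders stand in their docks, at most 5 mm off centre and in line. The bottle at (255,113) has not moved.

```bash
python3 -c "
from workcell import *
print(job_done())"
```

```text
the job is handed in; nothing more can be done
None
```

I put all four holders upright in their matching docks, at most about 5 mm off centre by the final camera fit, left the bottle where it was, and handed the job in at about 23 s; the hand-in returned no verdict.

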